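Swap the V-blocks of a weld fixture and lay the stepped shaft in them

ROBOT

A 6-joint arm with a two-finger parallel gripper is mounted at the origin on the work surface. World frame = base frame: x ahead of the robot, y to its left, z up, the work surface at z = 0. Lengths are in m, angles in rad, forces in N, time in s.
With the tool pointing down it reaches from about 0.35 to 0.975 m from the base axis. Payload 4.9 kg.
Tool frame: the origin (TCP) lies at the very end of the fingers, on their centre line; the grasp point (between the pads) lies 19 mm behind it (ctrl.grasp_offset is the distance from the TCP to the grasp point, in m); z points along the fingers, y is the line along which they close (so a half turn about z gives the same grasp; the last joint's range is limited). The gripper opens to 85 mm and grips with 20 to 120 N. Pads are 22 mm wide; open, the fingers measure 114 mm over their backs; the gripper's body (76 mm by 85 mm) begins 54 mm behind the grasp point. The pads swing forward as they close: fully open they stand 13 mm farther back than shut.
Start: joints at [1.091, 0.053, 1.613, -0, 1.476, -0.119], TCP at [0.221, 0.585, 0.231] pointing down, gripper open.
Joint ranges: [-3.01, 3.01], [-1.01, 2.22], [0.06, 2.58], [-1.02, 4.17], [0.09, 2.62], [-3.14, 3.14]. Speed limits (rad/s): [2.57, 2.57, 3.14, 3.14, 3.14, 3.14].

INTERFACE

Orientations are given as a rotation vector (axis times angle).
In Python, from station import ctrl, optics gives the robot as it stands.
- The arm moves only by the shell command python3 -m handwheel 'ROWS' [OPENING] [FORCE]. ROWS is JSON, a list of rows, each an object of numbers: "tx", "ty", "tz": the shift along the tool's x, y, z in mm; "roll": the turn about the tool's z in rad. A call has 1 to 12 rows; each row shifts and turns the commanded pose from where the row before left it, along the tool's axes as they then stand; what a row does not reach is not made up. A row lasts 1/12 s, in which the tool goes at most 41.7 mm and 7.16 degrees, less where a joint would pass 70% of its speed; a pose out of reach is approached as far as the arm can. A call with a gripper value outside its range is refused whole. OPENING is the finger opening in mm, from 0 to 85.4, set as the call begins (- or left out, the last holds). The fingers move at their own pace and stop on an object; FORCE is the grip in N (left out, the last holds). Time passes only in rows, so rows that do not move let the fingers close. It gives the time, the measured TCP pose, the force, the opening and the grip force at its end, in the units of the state.
- ctrl.get_obs(): the state, without advancing time (a new reading comes with each control period).
- optics.get_image(name): name is "side" or "top" or "wrist"; returns (picture, depth): 384x512x3 uint8, red, green, blue; 384x512 float32, m along the optical axis (not along the pixel's ray), 0 where there is no reading.
- optics.camera_params(name): a dict with "mtx" (3x3 intrinsics, pixels), "extrinsics" (4x4, takes a point from camera to world coordinates); the wrist camera has in their place "tool_from_camera" (4x4, takes a point from camera to tool coordinates, whose origin is the TCP and whose axes are the flange's). Camera axes: x right, y down, z forward; pixel columns grow to the right and rows downward; lengths in m; the calibration is good to about 2 mm. A picture is of the moment at which its call begins: read the wrist's pose just before it. camera_params takes no time and is no camera call.
- ctrl.finish_job(): hands the job in; it is judged then, once.
The state is a dict: "t": time; "q": joint angles; "dq": joint speeds; "effort": joint torques, N m; "tool_pos": TCP position; "tool_rot": TCP orientation; "contact_force": force on the tool from outside, world axes, zero at the start; "wrist_torque": the same for the moment, N m; "opening": finger opening in m; "grip_force": force on a finger pad.
Only numpy, scipy, OpenCV 4.12 (cv2) and the standard library are available. Lean on these libraries where they do the work, as an engineer would, in place of code of your own. Each camera call takes 0.05 s, during which the arm holds its last target. There are 200 camera calls.

TASK

The fixture is set up the wrong way round: the tall narrow V-block stands beside the end stop and the low wide one at the other end. Swap the two V-blocks so that each stands squarely in the middle of the pad where the other was (the bare pad between them is free to park one), then lay the stepped shaft from the rack in both vees, level along the fixture, with its thick end next to the end stop, at most 20 mm from it. Leave the tin and the wrench where they are.

Things in the scene. Friction and masses are not known exactly. Their poses are not given: they have to be found in the camera images.
- fixture: Fixed black steel plate on the table, 285 x 110 x 15 mm, with three pads in a row and, at its +x end, an upright bright steel end stop. Origin on the underside, mid-width, under the nominal middle pad; x runs along the row to the stop, z up. Plate from x = -127 to +158 mm. Stop plate 76 mm wide, rising to 90 mm above the table; its face towards the pads at x = +120 mm.
- pad_stop: Aluminium bearing pad next to the end stop, 56 mm (along the row, its x) x 76 mm x 5 mm, fixed on the fixture plate 75 mm from the fixture's origin. Origin at the centre of its underside, 15 mm above the table; its top is 20 mm above the table. The tall V-block stands on it at the start; the low wide V-block belongs here.
- pad_mid: Aluminium bearing pad in the middle of the row, same size, heights and axes. Bare at the start and at the end: the free spot.
- pad_far: Aluminium bearing pad at the end of the row away from the stop, same size, heights and axes, 67 to 83 mm from the fixture's origin. The low V-block stands on it at the start; the tall narrow V-block belongs here.
- vee_low: Low wide steel V-block, loose, about 0.55 kg: 36 mm along its vee (its x), 60 mm wide (its y), 43 mm high. Origin at the centre of its underside, z up. Its 90 degree vee is 46 mm wide and 23 mm deep, bottom 20 mm above the underside. Grip it across its 60 mm width. It is for the thick end of the shaft.
- vee_tall: Tall narrow steel V-block, loose, about 0.6 kg: 36 mm along its vee (its x), 46 mm wide (its y), 54.4 mm high. Origin at the centre of its underside, z up. Its 90 degree vee is 32 mm wide and 16 mm deep, bottom 38.4 mm above the underside. Grip it across its 46 mm width. It is for the thin end of the shaft.
- shaft: Loose stepped steel shaft lying level in the rack, 0.54 kg, 220 mm long. Origin on the axis at the step; x along the axis to the thick end (y, z may be rolled). Thick part: 50 mm diameter, x = 0 to +70 mm; thin part: 24 mm, x = 0 to -150 mm. Balances at about x = -26 mm, on the thin part: grip there. In the right V-blocks it is level, axis 75.4 mm above the table.
- rack: Grey sheet-metal rack, fixed, base 200 x 90 x 6 mm with two vee-notched saddles 8 mm thick, 72.5 mm either side of its middle along its x, that hold the shaft level with the axis 56.4 mm above the table. Origin at the centre of its underside; x points to the saddle for the thick end.
- tin: Bystander: round tin standing on the table, 66 mm diameter, 85 mm high; origin at the centre of its underside.
- wrench: Bystander: open-ended steel wrench lying on the table, 190 mm long; origin near its middle, x along it.
There are look-alikes about, which are no part of the job. Several things have the shape of the shaft; the one meant has the colours described above.

How it is judged:
On the way:
1. the V-blocks have changed places and stand free of the fingers: low one by the stop, tall one at the far end (horizontal distance between vee_low and pad_stop below 0.012 m and z of each of vee_low, vee_tall in the frame of fixture below 0.023 m and angle between each of vee_low, vee_tall's own z axis and vertical below 0.05 rad and angle between the x axis of each of vee_low, vee_tall and the x axis of fixture, either way round below 0.14 rad and horizontal distance between vee_tall and pad_far below 0.012 m and contact force between the fingers and vee_low below 0.1 N and contact force between the fingers and vee_tall below 0.1 N), for 0.2 s.
At the end, for the whole second after the job is handed in: Low V-block on the pad by the stop, tall one on the far pad, within 12 mm and 8 degrees; shaft resting in both vees, level within 2.5 degrees, within 15 mm sideways and 9 degrees of the row, axis 75.4 mm up within 6 mm, thick end at most 23 mm from the stop; all released and at rest (horizontal distance between vee_low and pad_stop below 0.012 m and z of each of vee_low, vee_tall in the frame of fixture below 0.023 m and angle between each of vee_low, vee_tall's own z axis and vertical below 0.05 rad and angle between the x axis of each of vee_low, vee_tall and the x axis of fixture, either way round below 0.14 rad and horizontal distance between vee_tall and pad_far below 0.012 m and x of shaft in the frame of fixture between 0.0265 and 0.0515 m and y of shaft in the frame of fixture between -0.015 and 0.015 m and z of shaft in the frame of fixture between 0.0694 and 0.0814 m and angle between shaft's own x axis and vertical between 1.5258 and 1.6158 rad and angle between the x axis of shaft and the x axis of fixture, either way round below 0.16 rad and contact force between shaft and vee_low above 0.3 N and contact force between shaft and vee_tall above 0.3 N and linear speed of each of vee_low, vee_tall, shaft below 0.01 m/s and angular speed of shaft below 0.1 rad/s); the robot touches nothing.
It fails at once if the tin or the wrench is pushed out of its place by more than 30 mm (distance of any of tin, wrench from where it was at the start of the episode above 0.03 m).
It also fails if it takes over 99 s, if anything falls off the work surface, if the arm or the gripper's body presses on something with over 40 N, if the wrist force passes 120 N, or if a joint passes its speed limit or range.

## Working session

There is one attempt and no reset: what is moved stays moved. The work goes in short steps, Python scripts to look and compute and a shell command to move; the robot and the scene stay as the last step left them, time stands still between calls to the robot, and variables do not carry over. Pictures are saved under pics/ and viewed, at most 14 in all, crops included, and the job is handed in when it is done.

```bash
ls; mkdir -p pics
python3 - <<'E'
from station import ctrl, optics
import cv2,numpy as np
for n in ("top","side"):
    im,d=optics.get_image(n); cv2.imwrite(f"pics/{n}0.png",cv2.cvtColor(im,cv2.COLOR_RGB2BGR)); np.savez(f"{n}0.npz",im=im,d=d)
    p=optics.camera_params(n); print(n,np.round(p["mtx"],1).tolist(),np.round(p["extrinsics"],3).tolist())
o=ctrl.get_obs(); print(o); print(optics.camera_params("wrist"), ctrl.grasp_offset)
E
```

```text
pics
top [[395.2, 0.0, 254.1], [0.0, 395.2, 190.8], [0.0, 0.0, 1.0]] [[-0.008, -0.991, 0.131, 0.418], [-1.0, 0.01, 0.018, 0.074], [-0.019, -0.131, -0.991, 1.025], [0.0, 0.0, 0.0, 1.0]]
side [[351.7, 0.0, 256.8], [0.0, 351.7, 193.6], [0.0, 0.0, 1.0]] [[0.947, -0.199, 0.25, 0.329], [-0.319, -0.539, 0.779, -0.644], [-0.02, -0.818, -0.574, 0.613], [0.0, 0.0, 0.0, 1.0]]
{'t': 0.1, 'q': array([ 1.09101765e+00,  5.32878020e-02,  1.61417439e+00, -1.87535541e-05,
        1.47602830e+00, -1.19008412e-01]), 'dq': array([-0.00032291, -0.00136462, -0.00250955,  0.00198496,  0.0016521 ,
        0.00025911]), 'effort': array([ 9.88986267e-05, -3.94905889e+01, -3.71363246e+01, -1.14358388e-04,
        3.98601580e-03,  1.64346454e-05]), 'tool_pos': array([0.22036195, 0.58424447, 0.23017729]), 'tool_rot': array([-5.63528099e-01, -3.09008539e+00,  2.85665006e-03]), 'contact_force': array([-0.9862083 ,  0.32671791,  0.20689542]), 'wrist_torque': array([-0.01229482,  0.04297687, -0.01692031]), 'grip_force': 0.0, 'opening': 0.08544836534232919}
{'mtx': array([[336.42634533,   0.        , 253.78804677],
       [  0.        , 336.42634533, 189.83025558],
       [  0.        ,   0.        ,   1.        ]]), 'tool_from_camera': array([[ 1.01216534e-03, -9.57801996e-01, -2.87427056e-01,
         7.43875933e-02],
       [ 9.99999473e-01,  9.20892278e-04,  4.52749129e-04,
        -1.36814823e-04],
       [-1.68954662e-04, -2.87427363e-01,  9.57802423e-01,
        -1.42981838e-01],
       [ 0.00000000e+00,  0.00000000e+00,  0.00000000e+00,
         1.00000000e+00]])} 0.0187
```

View pics/top0.png

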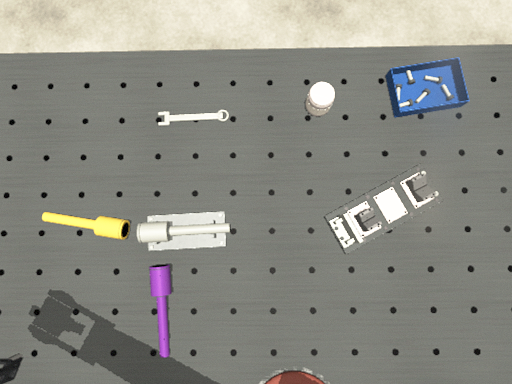

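View pics/side0.png

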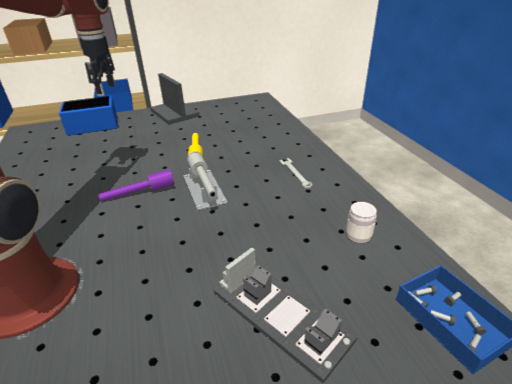

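The top view shows the fixture at about (382,208), with the stop at lower left (340,232), the tall block at (363,218) and the low one at (420,188). The grey shaft lies in the rack at (185,231), thick end left (153,232). The side view agrees. Next is a coarse measurement, then a closer look with the wrist camera.

```bash
cat > h.py <<'E'
from station import ctrl, optics
import cv2,numpy as np
from scipy.spatial.transform import Rotation as R
def pose():
    o=ctrl.get_obs(); T=np.eye(4); T[:3,:3]=R.from_rotvec(o["tool_rot"]).as_matrix(); T[:3,3]=o["tool_pos"]; return T
def cam(n):
    p=optics.camera_params(n)
    return p["mtx"], (pose()@p["tool_from_camera"] if n=="wrist" else p["extrinsics"])
def ray(K,E,uv,z):
    uv=np.atleast_2d(uv).astype(float); d=np.c_[uv,np.ones(len(uv))]@np.linalg.inv(K).T@E[:3,:3].T
    return E[:3,3]+d*((z-E[2,3])/d[:,2])[:,None]
def cloud(K,E,d):
    v,u=np.mgrid[:d.shape[0],:d.shape[1]]; c=np.stack([(u-K[0,2])/K[0,0]*d,(v-K[1,2])/K[1,1]*d,d],-1)
    return c@E[:3,:3].T+E[:3,3]
def toolmove(x,y,yaw=None):
    "shift in tool axes (mm) to put TCP at x,y; yaw = desired direction of tool y in world (mod pi)"
    T=pose(); s=T[:3,:3].T@(np.array([x,y,T[2,3]])-T[:3,3])*1000
    a=np.arctan2(T[1,1],T[0,1]); out=[np.round(s,1),"tooly_yaw",round(a,3)]
    if yaw is not None:
        dw=(yaw-a+np.pi/2)%np.pi-np.pi/2; out+=["roll (tool z down)",round(-dw,3)]
    return out
E
python3 - <<'E'
from h import *
f=np.load("top0.npz"); K,E=cam("top"); P=cloud(K,E,f["d"]); z=P[...,2]
print("table z",np.median(z[100:350,100:400]))
K2=lambda a,b,c,d:(slice(b,d),slice(a,c))
for name,s,lo,hi in (("fixture",K2(315,155,450,260),.008,.12),("stop",K2(315,155,450,260),.08,.1),("blocks",K2(315,155,450,260),.045,.078),("shaftrack",K2(130,205,240,255),.01,.1),("shaft>.05",K2(130,205,240,255),.05,.1),("tin",K2(295,70,345,125),.06,.1),("wrench",K2(150,100,235,130),.003,.03)):
    p=P[s].reshape(-1,3); m=(p[:,2]>lo)&(p[:,2]<hi); 
    r=cv2.minAreaRect((p[m,:2]*1000).astype(np.float32)); print(name,m.sum(),np.round(r[0],1),np.round(r[1],1),round(r[2],1), "zmax",np.percentile(p[m,2],98))
# points
for n,uv,h in (("midpad",(393,204),.02),("stop",(340,232),.09),("shaft thick end",(138,232),.056),("thin end",(230,229),.056)): print(n,np.round(ray(K,E,uv,h),3))
E
```

```text
table z 0.0006957613793493467
fixture 4843 [ 504.7 -237.9] [110.1 286.1] 27.9 zmax 0.08970273087793898
stop 171 [ 453.1 -140.6] [75.5 11. ] 27.9 zmax 0.09320208704101592
blocks 837 [ 503.1 -229.5] [ 75.1 249.2] 29.0 zmax 0.07630618758202504
shaftrack 1358 [450.1 262.2] [ 83.3 221.4] 2.6 zmax 0.08300015390715458
shaft>.05 1271 [452.2 262.3] [ 49.6 221.4] 2.9 zmax 0.08306121503078967
tin 579 [782.2 -78.5] [61.8 62.3] 28.8 zmax 0.08899480015183156
wrench 677 [761.6 259.8] [225.6  80.9] 89.1 zmax 0.011334058982248056
midpad [[ 0.513 -0.26   0.02 ]]
stop [[ 0.442 -0.11   0.09 ]]
shaft thick end [[0.447 0.377 0.056]]
thin end [[0.453 0.151 0.056]]
```

```bash
python3 -m handwheel '[{"tx":-25.6,"ty":-30.8},{"tx":-25.6,"ty":-30.8},{"tx":-25.6,"ty":-30.8},{"tx":-25.6,"ty":-30.8},{"tx":-25.6,"ty":-30.8},{"tx":-25.6,"ty":-30.8},{"tx":-25.6,"ty":-30.8},{"tx":-25.6,"ty":-30.8},{"tx":-25.6,"ty":-30.8},{"tx":-25.6,"ty":-30.8},{"tx":-25.6,"ty":-30.8},{"tx":-25.6,"ty":-30.8}]'
python3 -m handwheel '[{"tx":-25.6,"ty":-30.8},{"tx":-25.6,"ty":-30.8},{"tx":-25.6,"ty":-30.8},{"tx":-25.6,"ty":-30.8},{"tx":-25.6,"ty":-30.8},{"tx":-25.6,"ty":-30.8},{"tx":-25.6,"ty":-30.8},{"tx":-25.6,"ty":-30.8},{"tx":-25.6,"ty":-30.8},{"tx":-25.6,"ty":-30.8}]'
python3 -m handwheel '[{"roll":0.12},{"roll":0.12},{"roll":0.12},{"roll":0.12},{"roll":0.12},{"roll":0.12},{}]'
python3 - <<'E'
from h import *
K,E=cam("wrist"); im,d=optics.get_image("wrist"); print(pose().round(3).tolist(), ctrl.get_obs()["q"].round(2)); np.savez("w0.npz",im=im,d=d,K=K,E=E)
cv2.imwrite("pics/w0.png",cv2.cvtColor(im,cv2.COLOR_RGB2BGR))
P=cloud(K,E,d); p=P.reshape(-1,3); c=np.array([.505,-.238]); q=p[(np.hypot(*(p[:,:2]-c).T)<.2)&(d.ravel()>.1)]
for n,lo,hi in (("all",.01,.1),("stop",.085,.095),("tall top",.07,.079),("low top",.059,.067),("padtop",.018,.0225)):
    m=(q[:,2]>lo)&(q[:,2]<hi); r=cv2.minAreaRect((q[m,:2]*1000).astype(np.float32)); print(n,m.sum(),np.round(r,1) if 0 else [np.round(x,1) for x in r])
h=np.histogram(q[:,2],bins=np.arange(-.004,.1,.002)); print([(round(b,3),n) for n,b in zip(*h)])
E
```

```text
[[-0.936, 0.353, -0.001, 0.22], [0.353, 0.936, -0.001, 0.584], [0.0, -0.002, -1.0, 0.23], [0.0, 0.0, 0.0, 1.0]] [ 1.09  0.05  1.61  0.    1.48 -0.12]
all 0 [array([0., 0.]), array([0., 0.]), np.float64(0.0)]
stop 0 [array([0., 0.]), array([0., 0.]), np.float64(0.0)]
tall top 0 [array([0., 0.]), array([0., 0.]), np.float64(0.0)]
low top 0 [array([0., 0.]), array([0., 0.]), np.float64(0.0)]
padtop 0 [array([0., 0.]), array([0., 0.]), np.float64(0.0)]
[(np.float64(-0.004), np.int64(0)), (np.float64(-0.002), np.int64(0)), (np.float64(0.0), np.int64(0)), (np.float64(0.002), np.int64(0)), (np.float64(0.004), np.int64(0)), (np.float64(0.006), np.int64(0)), (np.float64(0.008), np.int64(0)), (np.float64(0.01), np.int64(0)), (np.float64(0.012), np.int64(0)), (np.float64(0.014), np.int64(0)), (np.float64(0.016), np.int64(0)), (np.float64(0.018), np.int64(0)), (np.float64(0.02), np.int64(0)), (np.float64(0.022), np.int64(0)), (np.float64(0.024), np.int64(0)), (np.float64(0.026), np.int64(0)), (np.float64(0.028), np.int64(0)), (np.float64(0.03), np.int64(0)), (np.float64(0.032), np.int64(0)), (np
[... 425 characters left out ...]
.int64(0)), (np.float64(0.06), np.int64(0)), (np.float64(0.062), np.int64(0)), (np.float64(0.064), np.int64(0)), (np.float64(0.066), np.int64(0)), (np.float64(0.068), np.int64(0)), (np.float64(0.07), np.int64(0)), (np.float64(0.072), np.int64(0)), (np.float64(0.074), np.int64(0)), (np.float64(0.076), np.int64(0)), (np.float64(0.078), np.int64(0)), (np.float64(0.08), np.int64(0)), (np.float64(0.082), np.int64(0)), (np.float64(0.084), np.int64(0)), (np.float64(0.086), np.int64(0)), (np.float64(0.088), np.int64(0)), (np.float64(0.09), np.int64(0)), (np.float64(0.092), np.int64(0)), (np.float64(0.094), np.int64(0)), (np.float64(0.096), np.int64(0))]$[0]: bad value
$[0]: bad value
$[0]: bad value
```

View pics/w0.png

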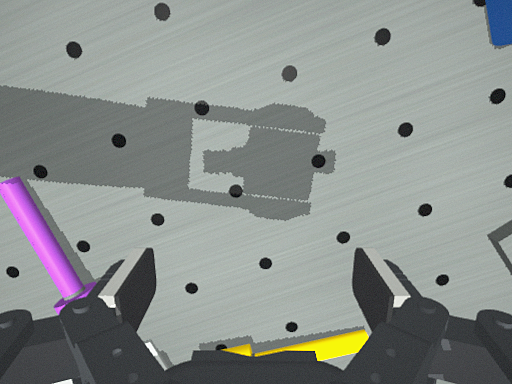

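The rows were refused and the arm is still at its start; the picture shows only the gripper's shadow and the purple look-alike. I'll try again with all four keys in each row.

```bash
python3 -m handwheel '[{"tx":-25.6,"ty":-30.8,"tz":0,"roll":0}]'; python3 -m handwheel --help | head -20
```

```text
t: 0.23
tool_pos: [0.2322, 0.5494, 0.2296]
tool_rot: [-0.557, -3.09, 0.0]
contact_force: [0.9, -1.0, 0.4]
opening: 0.0857
grip_force: 0.0invalid input: not JSON, or not a number
```

```bash
python3 -m handwheel '[{"tx":-25.6,"ty":-30.8,"tz":0,"roll":0},{"tx":-25.6,"ty":-30.8,"tz":0,"roll":0},{"tx":-25.6,"ty":-30.8,"tz":0,"roll":0},{"tx":-25.6,"ty":-30.8,"tz":0,"roll":0},{"tx":-25.6,"ty":-30.8,"tz":0,"roll":0},{"tx":-25.6,"ty":-30.8,"tz":0,"roll":0},{"tx":-25.6,"ty":-30.8,"tz":0,"roll":0},{"tx":-25.6,"ty":-30.8,"tz":0,"roll":0},{"tx":-25.6,"ty":-30.8,"tz":0,"roll":0},{"tx":-25.6,"ty":-30.8,"tz":0,"roll":0}]'
python3 -m handwheel '[{"tx":-25.6,"ty":-30.8,"tz":0,"roll":0},{"tx":-25.6,"ty":-30.8,"tz":0,"roll":0},{"tx":-25.6,"ty":-30.8,"tz":0,"roll":0},{"tx":-25.6,"ty":-30.8,"tz":0,"roll":0},{"tx":-25.6,"ty":-30.8,"tz":0,"roll":0},{"tx":-25.6,"ty":-30.8,"tz":0,"roll":0},{"tx":-25.6,"ty":-30.8,"tz":0,"roll":0},{"tx":-25.6,"ty":-30.8,"tz":0,"roll":0},{"tx":-25.6,"ty":-30.8,"tz":0,"roll":0},{"tx":-25.6,"ty":-30.8,"tz":0,"roll":0},{"tx":0,"ty":0,"tz":0,"roll":0}]'
python3 -m handwheel '[{"tx":0,"ty":0,"tz":0,"roll":0.12},{"tx":0,"ty":0,"tz":0,"roll":0.12},{"tx":0,"ty":0,"tz":0,"roll":0.12},{"tx":0,"ty":0,"tz":0,"roll":0.12},{"tx":0,"ty":0,"tz":0,"roll":0.12},{"tx":0,"ty":0,"tz":0,"roll":0.12},{"tx":0,"ty":0,"tz":0,"roll":0},{"tx":0,"ty":0,"tz":0,"roll":0}]'
cat > w.py <<'E'
from h import *
import sys
n=sys.argv[1]
K,E=cam("wrist"); im,d=optics.get_image("wrist"); print(pose().round(3).tolist(), ctrl.get_obs()["q"].round(2)); np.savez(n+".npz",im=im,d=d,K=K,E=E)
cv2.imwrite(f"pics/{n}.png",cv2.cvtColor(im,cv2.COLOR_RGB2BGR))
P=cloud(K,E,d); p=P.reshape(-1,3); c=np.array([.505,-.238]); q=p[(np.hypot(*(p[:,:2]-c).T)<.19)&(d.ravel()>.17)]
for k,lo,hi in (("plate+",.01,.1),("stop",.086,.095),("tall top",.071,.078),("low top",.0605,.066),("padtop",.018,.022)):
    m=(q[:,2]>lo)&(q[:,2]<hi)
    if m.sum()>20:
        r=cv2.minAreaRect((q[m,:2]*1000).astype(np.float32)); print(k,m.sum(),[np.round(x,1) for x in r])
E
python3 w.py w1
```

```text
t: 1.07
tool_pos: [0.3644, 0.1666, 0.2312]
tool_rot: [0.563, 3.09, 0.0]
contact_force: [0.1, 0.3, 0.0]
opening: 0.0855
grip_force: 0.0
t: 1.98
tool_pos: [0.4959, -0.2157, 0.2303]
tool_rot: [-0.572, -3.088, 0.003]
contact_force: [-0.7, 1.0, -0.2]
opening: 0.0854
grip_force: 0.0
t: 2.65
tool_pos: [0.4951, -0.2099, 0.231]
tool_rot: [-1.612, -2.696, -0.0]
contact_force: [0.1, 0.2, -0.2]
opening: 0.0852
grip_force: 0.0
[[-0.473, 0.881, -0.0, 0.495], [0.881, 0.473, 0.0, -0.21], [0.0, -0.0, -1.0, 0.231], [0.0, 0.0, 0.0, 1.0]] [-0.54 -0.16  1.81  0.    1.48 -1.03]
plate+ 25190 [array([ 502.7, -235. ]), array([110.3, 285.2]), np.float64(27.9)]
stop 1253 [array([ 451.3, -138.5]), array([75.7,  9.9]), np.float64(28.3)]
tall top 1012 [array([ 465.7, -171.6]), array([45.8, 62.9]), np.float64(29.0)]
low top 1086 [array([ 504.1, -240.4]), array([ 60.8, 222.6]), np.float64(30.4)]
padtop 5900 [array([ 499.7, -237.9]), array([ 89. , 273.2]), np.float64(28.3)]
```

View pics/w1.png

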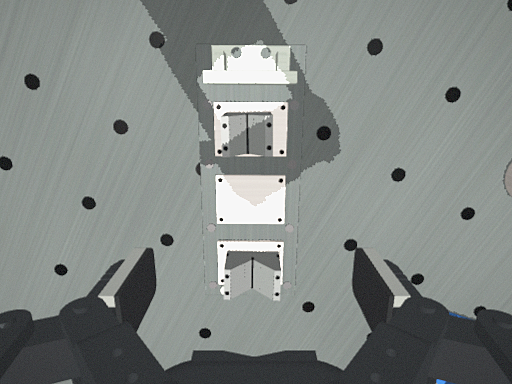

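The wrist view, with the row running up the image, shows the stop at (250,62), tall block (248,135), bare mid pad (250,200) and low block (252,275). The tool is already aligned with the row. I'll measure each part in fixture coordinates.

```bash
cat > fx.py <<'E'
from h import *
import sys
f=np.load(sys.argv[1]+".npz"); P=cloud(f["K"],f["E"],f["d"]); q=P.reshape(-1,3); ok=f["d"].ravel()>.15
a=np.radians(118.0); U=np.array([np.cos(a),np.sin(a)]); V=np.array([-U[1],U[0]])
c=np.array([.5027,-.2350])-.0155*U
u=(q[:,:2]-c)@U*1000; v=(q[:,:2]-c)@V*1000; z=q[:,2]*1000
ok&=(abs(v)<60)&(u>-135)&(u<170); gray=f["im"].reshape(-1,3).min(1)
def rep(k,m):
    m=m&ok
    if m.sum()<30: print(k,"none"); return
    b=np.stack([u[m],v[m]],1).astype(np.float32); lo,hi=np.percentile(b,[1,99],axis=0); r=cv2.minAreaRect(b)
    cen=(lo+hi)/2; print(k,m.sum(),"u",np.round([lo[0],hi[0]],1),"v",np.round([lo[1],hi[1]],1),"z",np.round(np.median(z[m]),1),"world",np.round(c*1000+cen[0]*U+cen[1]*V,1),"rect",np.round(r[1],1),round(r[2],1))
if __name__=="__main__":
    rep("stop",(z>86)&(z<95))
    for s,lo,hi in (("near",45,105),("mid",-30,30),("far",-110,-45)):
        mu=(u>lo)&(u<hi)
        rep(s+" pad z",mu&(z>18.3)&(z<23)&(abs(v)<45))
        rep(s+" pad bright",mu&(z>16)&(z<24)&(gray>150))
        rep(s+" block",mu&(z>45)&(z<80)); rep(s+" top>59",mu&(z>59)&(z<80))
E
python3 fx.py w1
```

```text
stop 1253 u [119.9 129.8] v [-36.9  36.8] z 90.3 world [ 451.4 -138.4] rect [ 9.9 75.7] 0.3
near pad z 1672 u [ 47.8 102.6] v [-37.7  37.5] z 20.2 world [ 474.8 -182.2] rect [55.1 76.2] 0.2
near pad bright 1656 u [ 47.8 102.7] v [-37.8  46.7] z 20.2 world [ 470.7 -184.4] rect [58.4 92.5] 0.2
near block 2177 u [57.6 93.6] v [-20.1  25.1] z 70.1 world [ 472.3 -183.1] rect [36.4 45.9] 0.9
near top>59 2100 u [57.6 93.5] v [-20.1  25. ] z 70.4 world [ 472.3 -183.1] rect [36.2 45.8] 1.2
mid pad z 3261 u [-28.8  25.8] v [-37.1  37.2] z 20.1 world [ 510.7 -250. ] rect [55.6 76.2] 0.2
mid pad bright 3337 u [-28.8  25.8] v [-37.9  48.3] z 20.1 world [ 506.1 -252.5] rect [108.3  57.5] 89.6
mid block none
mid top>59 none
far pad z 970 u [-105.7  -52.3] v [-37.5  37.8] z 20.1 world [ 546.9 -318.5] rect [56.6 75.9] 0.1
far pad bright 989 u [-107.5  -47.6] v [-45.7  48.2] z 20.0 world [ 545.3 -317.7] rect [ 64.5 107.9] 0.2
far block 1680 u [-99.7 -63.4] v [-32.1  27.3] z 56.6 world [ 550.4 -319.6] rect [60.1 37.6] 88.8
far top>59 674 u [-99.8 -63.8] v [-32.2  27.5] z 62.7 world [ 550.4 -319.8] rect [60.  36.8] 88.9
```

```bash
python3 -m handwheel '[{"tx":-31,"ty":-0.8,"tz":20,"roll":0},{"tx":-31,"ty":-0.8,"tz":20,"roll":0},{"tx":-31,"ty":-0.8,"tz":20,"roll":0},{"tx":-30,"ty":-0.7,"tz":20,"roll":0},{"tx":0,"ty":0,"tz":30,"roll":0},{"tx":0,"ty":0,"tz":0,"roll":0},{"tx":0,"ty":0,"tz":0,"roll":0}]' 85
python3 -c "
from h import *
print(toolmove(.5504,-.3197,np.radians(28)), pose()[:3,3])"
```

```text
t: 3.28
tool_pos: [0.5489, -0.3191, 0.1188]
tool_rot: [-1.612, -2.69, -0.001]
contact_force: [-0.6, 0.4, 0.4]
opening: 0.0847
grip_force: 0.0
[array([-1.3,  1. , -0. ]), 'tooly_yaw', np.float64(0.491), 'roll (tool z down)', np.float64(0.002)] [ 0.54889157 -0.31905154  0.11878232]
```

```bash
python3 -m handwheel '[{"tx":-1,"ty":1,"tz":30,"roll":0},{"tx":0,"ty":0,"tz":30,"roll":0},{"tx":0,"ty":0,"tz":31,"roll":0},{"tx":0,"ty":0,"tz":0,"roll":0},{"tx":0,"ty":0,"tz":0,"roll":0}]'
python3 -m handwheel '[{"tx":0,"ty":0,"tz":0,"roll":0},{"tx":0,"ty":0,"tz":0,"roll":0},{"tx":0,"ty":0,"tz":0,"roll":0},{"tx":0,"ty":0,"tz":0,"roll":0},{"tx":0,"ty":0,"tz":0,"roll":0},{"tx":0,"ty":0,"tz":0,"roll":0}]' 50 60
```

```text
t: 3.7
tool_pos: [0.5514, -0.3196, 0.0307]
tool_rot: [-1.614, -2.694, -0.0]
contact_force: [0.6, -0.4, 1.0]
opening: 0.0853
grip_force: 0.0
t: 4.2
tool_pos: [0.554, -0.3223, 0.0347]
tool_rot: [1.613, 2.689, -0.001]
contact_force: [-1.1, 1.1, 7.5]
opening: 0.0591
grip_force: 68.4
```

```bash
python3 -m handwheel '[{"tx":0,"ty":0,"tz":-10,"roll":0},{"tx":0,"ty":0,"tz":-30,"roll":0},{"tx":0,"ty":0,"tz":-30,"roll":0},{"tx":0,"ty":0,"tz":-10,"roll":0},{"tx":0,"ty":0,"tz":0,"roll":0},{"tx":0,"ty":0,"tz":0,"roll":0}]'
python3 w.py w2; python3 fx.py w2
```

```text
t: 4.7
tool_pos: [0.5517, -0.3205, 0.1103]
tool_rot: [1.616, 2.694, -0.0]
contact_force: [-0.9, 0.0, -5.9]
opening: 0.0589
grip_force: 67.3
[[-0.471, 0.882, -0.002, 0.551], [0.882, 0.471, 0.002, -0.32], [0.003, -0.001, -1.0, 0.109], [0.0, 0.0, 0.0, 1.0]] [-0.64  0.18  1.68  0.    1.28 -1.13]
plate+ 32534 [array([ 525.4, -277.6]), array([110.6, 155.7]), np.float64(28.0)]
padtop 15267 [array([ 524.7, -276.5]), array([ 76.2, 114.4]), np.float64(27.9)]
stop none
near pad z none
near pad bright none
near block none
near top>59 none
mid pad z 10221 u [-29.3  25. ] v [-37.1  37.1] z 20.3 world [ 511.  -250.6] rect [76.2 55.7] 90.0
mid pad bright 10053 u [-29.3  24.9] v [-37.3  37.2] z 20.3 world [ 511.1 -250.6] rect [103.   57.3] 90.0
mid block none
mid top>59 none
far pad z 5059 u [-87.6 -52.9] v [-37.1  37.1] z 20.2 world [ 542.9 -310.7] rect [76.1 36.1] 89.6
far pad bright 5011 u [-87.6 -52.9] v [-37.1  37.4] z 20.2 world [ 542.8 -310.8] rect [54.6 94.4] 4.9
far block none
far top>59 none
```

View pics/w2.png

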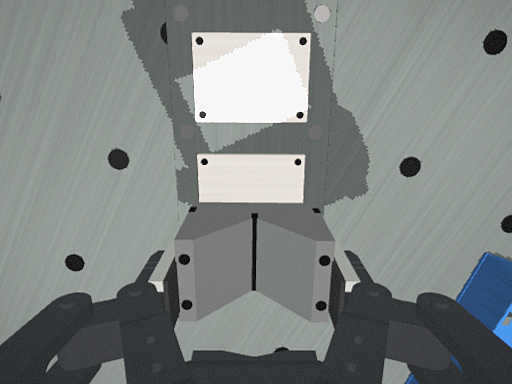

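The low block hangs level between the fingers at (255,265), and the far pad is bare at (250,178). I'll measure the held block against the pads.

```bash
cat > hb.py <<'E'
from fx import *
p=pose()[:3,3]
print("TCP u,v,z",np.round([(p[:2]-c)@U*1000,(p[:2]-c)@V*1000,p[2]*1000],1))
im=f["im"].astype(int); sat=(im.max(2)-im.min(2)).ravel()
m=(u>-125)&(u<125)&(abs(v)<31)&(z>float(sys.argv[2]))
ok&=f["d"].ravel()>.1
g=m&ok&(np.arange(512*384)//512<325)
print("held: z pct",np.round(np.percentile(z[g],[2,50,98]),1),"u",np.round(np.percentile(u[g],[.5,99.5]),1),"v",np.round(np.percentile(v[g],[.5,99.5]),1))
top=g&(z>np.percentile(z[g],98)-3); print("top u",np.round(np.percentile(u[top],[.5,99.5]),1),"v",np.round(np.percentile(v[top],[.5,99.5]),1))
E
python3 hb.py w2 90
```

```text
TCP u,v,z [-82.   -2.6 108.5]
held: z pct [ 96.7 109.5 121.8] u [-98.3 -61.7] v [-30.4  27.2]
top u [-98.5 -84.1] v [-10.2   5.1]
```

```bash
python3 -m handwheel '[{"tx":19,"ty":-1,"tz":0,"roll":0},{"tx":20,"ty":-1,"tz":0,"roll":0},{"tx":20,"ty":0,"tz":0,"roll":0},{"tx":19,"ty":0,"tz":0,"roll":0},{"tx":0,"ty":0,"tz":25,"roll":0},{"tx":0,"ty":0,"tz":25,"roll":0},{"tx":0,"ty":0,"tz":20,"roll":0},{"tx":0,"ty":0,"tz":6,"roll":0},{"tx":0,"ty":0,"tz":0,"roll":0},{"tx":0,"ty":0,"tz":0,"roll":0}]'
python3 -m handwheel '[{"tx":0,"ty":0,"tz":2,"roll":0},{"tx":0,"ty":0,"tz":2,"roll":0},{"tx":0,"ty":0,"tz":0,"roll":0}]'
```

```text
t: 5.58
tool_pos: [0.5114, -0.2512, 0.0337]
tool_rot: [-1.612, -2.688, -0.001]
contact_force: [-7.7, 6.2, 8.9]
opening: 0.0588
grip_force: 71.2
t: 5.83
tool_pos: [0.5115, -0.2513, 0.0336]
tool_rot: [-1.61, -2.686, -0.001]
contact_force: [-19.0, 10.5, 33.1]
opening: 0.0592
grip_force: 73.8
```

```bash
python3 -m handwheel '[{"tx":0,"ty":0,"tz":0,"roll":0},{"tx":0,"ty":0,"tz":0,"roll":0},{"tx":0,"ty":0,"tz":0,"roll":0},{"tx":0,"ty":0,"tz":0,"roll":0},{"tx":0,"ty":0,"tz":-30,"roll":0},{"tx":0,"ty":0,"tz":-40,"roll":0},{"tx":0,"ty":0,"tz":-35,"roll":0},{"tx":38,"ty":0,"tz":0,"roll":0},{"tx":38,"ty":0,"tz":0,"roll":0},{"tx":0,"ty":0,"tz":0,"roll":0},{"tx":0,"ty":0,"tz":0,"roll":0}]' 85
python3 -c "
from h import *
print(toolmove(.4723,-.1831,np.radians(29)), pose()[:3,3])"
```

```text
t: 6.75
tool_pos: [0.4764, -0.1842, 0.1342]
tool_rot: [-1.613, -2.694, 0.0]
contact_force: [-0.4, 0.3, 0.5]
opening: 0.0853
grip_force: 0.0
[array([ 2.9, -3.1,  0. ]), 'tooly_yaw', np.float64(0.492), 'roll (tool z down)', np.float64(-0.015)] [ 0.47640404 -0.1841679   0.13419739]
```

Shift and descend to TCP z ≈ 0.034, then grip the tall block.

```bash
python3 -m handwheel '[{"tx":3,"ty":-3,"tz":0,"roll":0},{"tx":0,"ty":0,"tz":30,"roll":0},{"tx":0,"ty":0,"tz":35,"roll":0},{"tx":0,"ty":0,"tz":35,"roll":0},{"tx":0,"ty":0,"tz":0,"roll":0},{"tx":0,"ty":0,"tz":0,"roll":0}]'
python3 -m handwheel '[{"tx":0,"ty":0,"tz":0,"roll":0},{"tx":0,"ty":0,"tz":0,"roll":0},{"tx":0,"ty":0,"tz":0,"roll":0},{"tx":0,"ty":0,"tz":0,"roll":0},{"tx":0,"ty":0,"tz":0,"roll":0},{"tx":0,"ty":0,"tz":0,"roll":0},{"tx":0,"ty":0,"tz":0,"roll":0}]' 35 60
python3 -m handwheel '[{"tx":0,"ty":0,"tz":-10,"roll":0},{"tx":0,"ty":0,"tz":-30,"roll":0},{"tx":0,"ty":0,"tz":-40,"roll":0},{"tx":0,"ty":0,"tz":-20,"roll":0},{"tx":0,"ty":0,"tz":0,"roll":0},{"tx":0,"ty":0,"tz":0,"roll":0}]'
python3 w.py w3; python3 fx.py w3;python3 hb.py w3 90
```

```text
t: 7.25
tool_pos: [0.472, -0.1842, 0.0334]
tool_rot: [-1.615, -2.689, 0.0]
contact_force: [0.0, 0.6, 0.8]
opening: 0.0851
grip_force: 0.0
t: 7.83
tool_pos: [0.4752, -0.1857, 0.0381]
tool_rot: [1.613, 2.69, -0.001]
contact_force: [-2.5, -0.3, 5.6]
opening: 0.0452
grip_force: 63.5
t: 8.33
tool_pos: [0.4736, -0.1843, 0.1358]
tool_rot: [1.615, 2.693, 0.0]
contact_force: [-0.4, -0.3, -6.8]
opening: 0.0452
grip_force: 64.2
[[-0.471, 0.882, -0.002, 0.472], [0.882, 0.471, 0.002, -0.184], [0.002, -0.001, -1.0, 0.134], [0.0, 0.0, 0.0, 1.0]] [-0.52 -0.15  1.98  0.    1.32 -1.01]
plate+ 21327 [array([ 495., -220.]), array([110.4, 251. ]), np.float64(28.0)]
stop 2496 [array([ 451.8, -138.3]), array([75.7, 10.4]), np.float64(28.0)]
tall top 154 [array([ 449.3, -133.9]), array([73.5,  0.3]), np.float64(27.9)]
low top 105 [array([ 448.9, -134.1]), array([74.2,  0.3]), np.float64(28.0)]
padtop 7166 [array([ 496.4, -220. ]), array([ 86.3, 250.2]), np.float64(24.4)]
stop 2496 u [119.8 129.8] v [-37.4  36.5] z 90.2 world [ 451.8 -138.2] rect [10.4 75.7] 0.0
near pad z 4802 u [ 62.5 102.9] v [-37.4  36.9] z 20.2 world [ 471.4 -175.5] rect [76.1 49.3] 89.9
near pad bright 4792 u [ 56.8 102.6] v [-37.9  37.4] z 20.2 world [ 472.8 -178.2] rect [ 59.6 107.4] 0.0
near block none
near top>59 none
mid pad z none
mid pad bright none
mid block none
mid top>59 none
far pad z 2369 u [-90.9 -52.5] v [-36.5  36.5] z 20.0 world [ 543.7 -312. ] rect [41.4 75.7] 0.3
far pad bright 2434 u [-90.9 -52.4] v [-37.   37.4] z 20.0 world [ 543.4 -312.1] rect [104.3  43.6] 82.5
far block none
far top>59 none
TCP u,v,z [ 75.2   2.8 133.6]
held: z pct [ 90.1 124.4 137.6] u [ 94.1 125. ] v [-30.2  30. ]
top u [94.2 95.7] v [-19.2  25.8]
```

View pics/w3.png

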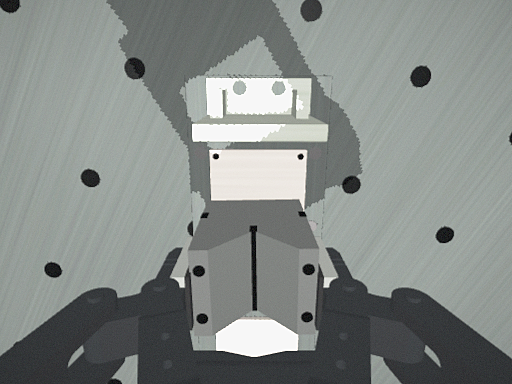

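The tall block hangs level at (253,270) and the near pad is bare at (258,175). Carry it 156 mm along −x to the far pad, 2.8 mm sideways.

```bash
python3 -m handwheel '[{"tx":-31,"ty":1,"tz":0,"roll":0},{"tx":-31,"ty":1,"tz":0,"roll":0},{"tx":-31,"ty":0.8,"tz":0,"roll":0},{"tx":-31,"ty":0,"tz":0,"roll":0},{"tx":-32,"ty":0,"tz":0,"roll":0},{"tx":0,"ty":0,"tz":30,"roll":0},{"tx":0,"ty":0,"tz":30,"roll":0},{"tx":0,"ty":0,"tz":0,"roll":0},{"tx":0,"ty":0,"tz":0,"roll":0},{"tx":0,"ty":0,"tz":0,"roll":0}]'
python3 w.py w4 >/dev/null; python3 fx.py w4;python3 hb.py w4 65
```

```text
t: 9.22
tool_pos: [0.5485, -0.3199, 0.0739]
tool_rot: [-1.615, -2.692, -0.001]
contact_force: [1.0, 0.5, -5.8]
opening: 0.0452
grip_force: 64.5
stop none
near pad z none
near pad bright none
near block none
near top>59 none
mid pad z 2903 u [-29.7  25.4] v [-37.6  36.8] z 20.3 world [ 511.4 -250.4] rect [55.4 76.2] 0.2
mid pad bright 3072 u [-29.7  28. ] v [-52.3  45.4] z 20.2 world [ 513.4 -247.8] rect [ 59.6 106.8] 0.2
mid block 5263 u [-18.9  16.4] v [-25.7  26.3] z 52.5 world [ 510.3 -249.9] rect [60.2 36.1] 89.6
mid top>59 664 u [-19.   -4.4] v [-29.3  30.2] z 61.1 world [ 515.1 -259.2] rect [60.2 16.6] 89.5
far pad z 4314 u [-88.  -52.9] v [-37.4  37.4] z 20.2 world [ 543.1 -310.9] rect [76.2 42.6] 89.6
far pad bright 4372 u [-93.  -52.7] v [-37.6  45. ] z 20.2 world [ 540.9 -314.8] rect [ 61.7 106.7] 0.6
far block 1390 u [-60.8 -59.3] v [-21.9  23.2] z 67.0 world [ 537.6 -302. ] rect [51.7  9.6] 80.1
far top>59 1214 u [-60.8 -59.3] v [-21.8  23.2] z 68.2 world [ 537.6 -302. ] rect [51.6  9.6] 80.1
TCP u,v,z [-82.2  -1.2  75.9]
held: z pct [65.3 70.8 76.1] u [-60.9 -59.3] v [-22.2  23.4]
top u [-61.  -59.3] v [-22.3  23.3]
```

```bash
python3 -m handwheel '[{"tx":-2,"ty":0,"tz":15,"roll":0},{"tx":0,"ty":0,"tz":15,"roll":0},{"tx":0,"ty":0,"tz":6,"roll":0},{"tx":0,"ty":0,"tz":2,"roll":0},{"tx":0,"ty":0,"tz":0,"roll":0},{"tx":0,"ty":0,"tz":0,"roll":0}]'
python3 -m handwheel '[{"tx":0,"ty":0,"tz":2,"roll":0},{"tx":0,"ty":0,"tz":0,"roll":0}]'
```

```text
t: 9.77
tool_pos: [0.5497, -0.3219, 0.038]
tool_rot: [-1.614, -2.692, -0.0]
contact_force: [-4.4, 3.0, 2.1]
opening: 0.0453
grip_force: 65.3
t: 9.93
tool_pos: [0.5497, -0.322, 0.038]
tool_rot: [-1.614, -2.691, -0.0]
contact_force: [-8.5, 6.9, 12.1]
opening: 0.0453
grip_force: 66.3
```

```bash
python3 -m handwheel '[{"tx":0,"ty":0,"tz":0,"roll":0},{"tx":0,"ty":0,"tz":0,"roll":0},{"tx":0,"ty":0,"tz":0,"roll":0},{"tx":0,"ty":0,"tz":0,"roll":0},{"tx":0,"ty":0,"tz":-25,"roll":0},{"tx":0,"ty":0,"tz":-35,"roll":0},{"tx":0,"ty":0,"tz":-40,"roll":0},{"tx":40,"ty":0,"tz":0,"roll":0},{"tx":40,"ty":0,"tz":0,"roll":0},{"tx":0,"ty":0,"tz":0,"roll":0},{"tx":0,"ty":0,"tz":0,"roll":0}]' 85
python3 -c "
from h import *
print(toolmove(.5106,-.2503,np.radians(28)), pose()[:3,3])"
```

```text
t: 10.85
tool_pos: [0.5115, -0.2502, 0.1344]
tool_rot: [-1.613, -2.694, -0.0]
contact_force: [0.3, 0.1, 0.3]
opening: 0.085
grip_force: 0.0
[array([ 0.3, -0.9,  0. ]), 'tooly_yaw', np.float64(0.492), 'roll (tool z down)', np.float64(0.003)] [ 0.51153416 -0.25016088  0.13443596]
```

```bash
python3 -m handwheel '[{"tx":0,"ty":0,"tz":35,"roll":0},{"tx":0,"ty":0,"tz":35,"roll":0},{"tx":0,"ty":0,"tz":32,"roll":0},{"tx":0,"ty":0,"tz":0,"roll":0},{"tx":0,"ty":0,"tz":0,"roll":0}]'
python3 -m handwheel '[{"tx":0,"ty":0,"tz":0,"roll":0},{"tx":0,"ty":0,"tz":0,"roll":0},{"tx":0,"ty":0,"tz":0,"roll":0},{"tx":0,"ty":0,"tz":0,"roll":0},{"tx":0,"ty":0,"tz":0,"roll":0},{"tx":0,"ty":0,"tz":0,"roll":0}]' 50 60
python3 -m handwheel '[{"tx":0,"ty":0,"tz":-10,"roll":0},{"tx":0,"ty":0,"tz":-30,"roll":0},{"tx":25,"ty":0,"tz":0,"roll":0},{"tx":26,"ty":0,"tz":0,"roll":0},{"tx":25,"ty":0,"tz":0,"roll":0},{"tx":0,"ty":0,"tz":0,"roll":0},{"tx":0,"ty":0,"tz":0,"roll":0}]'
python3 w.py w5 >/dev/null; python3 fx.py w5;python3 hb.py w5 65
```

```text
t: 11.27
tool_pos: [0.5118, -0.2518, 0.0316]
tool_rot: [-1.615, -2.69, -0.0]
contact_force: [-0.2, -1.0, 0.9]
opening: 0.0851
grip_force: 0.0
t: 11.77
tool_pos: [0.5149, -0.2539, 0.0369]
tool_rot: [1.613, 2.688, -0.002]
contact_force: [0.2, -1.4, 6.8]
opening: 0.0588
grip_force: 68.7
t: 12.35
tool_pos: [0.4755, -0.1833, 0.0725]
tool_rot: [-1.613, -2.693, -0.0]
contact_force: [-0.3, -0.0, -6.2]
opening: 0.0589
grip_force: 67.4
stop none
near pad z 3381 u [ 86.7 102.8] v [-37.5  36.7] z 20.2 world [ 465.8 -164.8] rect [76.1 19.2] 89.2
near pad bright 2791 u [ 86.7 102. ] v [-37.3  36.3] z 20.2 world [ 466.1 -165.1] rect [75.7 17. ] 89.4
near block 2365 u [62.2 98.2] v [-28.5  29.7] z 70.1 world [ 471.8 -178.2] rect [37.4 60.4] 0.3
near top>59 2137 u [62.1 98.2] v [-28.3  29.7] z 71.2 world [ 471.8 -178.2] rect [37.4 60.4] 0.3
mid pad z 5982 u [-28.8  22.9] v [-36.9  36.6] z 20.1 world [ 511.5 -251.2] rect [76.2 55.7] 89.8
mid pad bright 5825 u [-28.9  21.4] v [-37.   36.5] z 20.1 world [ 511.9 -251.9] rect [76. 55.] 90.0
mid block none
mid top>59 none
far pad z none
far pad bright none
far block none
far top>59 none
TCP u,v,z [72.7 -0.6 73.1]
held: z pct [65.6 76.8 83.2] u [61.4 98.2] v [-28.6  30. ]
top u [61.1 75.8] v [-8.4  9.5]
```

View pics/w5.png

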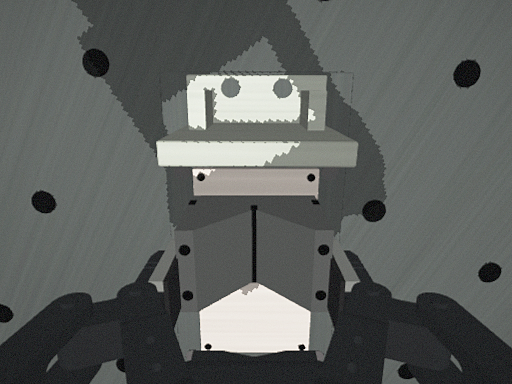

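The low block hangs over the near pad, front face at rows 197–232, with the stop at row 150 beyond it. I'll check its position by casting rays at those edges.

```bash
python3 - w5 <<'E'
from fx import *
K,E=f["K"],f["E"]; g=f["im"].mean(2); d=f["d"]
for col in (215,235,275,295):
    print(col,[(r,round(float(d[r,col]),3),int(g[r,col]), np.round([u.reshape(384,512)[r,col],z.reshape(384,512)[r,col]],1).tolist()) for r in range(188,240,5)])
for h in (.058,.06,.062): print(h, [np.round(((ray(K,E,(255,r),h)[0,:2]-c)@U)*1000,1) for r in (194,196,198)])
E
```

```text
215 [(188, 0.203, 158, [90.6, 20.5]), (193, 0.203, 166, [87.7, 21.3]), (198, 0.163, 71, [97.4, 61.0]), (203, 0.155, 74, [97.5, 68.6]), (208, 0.148, 72, [97.7, 76.0]), (213, 0.143, 74, [97.5, 81.7]), (218, 0.138, 66, [97.2, 86.8]), (223, 0.133, 82, [97.3, 92.4]), (228, 0.134, 84, [94.9, 91.8]), (233, 0.134, 83, [92.9, 92.1]), (238, 0.136, 88, [90.4, 91.4])]
235 [(188, 0.203, 161, [90.6, 20.4]), (193, 0.206, 165, [87.1, 19.3]), (198, 0.162, 77, [97.5, 61.2]), (203, 0.156, 73, [97.3, 67.9]), (208, 0.148, 68, [97.7, 75.9]), (213, 0.144, 71, [97.0, 80.4]), (218, 0.142, 84, [95.7, 82.9]), (223, 0.142, 86, [93.9, 83.9]), (228, 0.142, 87, [91.6, 84.0]), (233, 0.143, 86, [89.4, 84.1]), (238, 0.143, 82, [87.1, 84.3])]
275 [(188, 0.203, 163, [90.9, 21.1]), (193, 0.205, 165, [87.3, 19.7]), (198, 0.162, 70, [97.7, 61.6]), (203, 0.155, 69, [97.7, 68.8]), (208, 0.149, 74, [97.5, 75.1]), (213, 0.143, 72, [97.5, 81.4]), (218, 0.14, 87, [96.7, 85.3]), (223, 0.14, 87, [94.4, 85.1]), (228, 0.142, 82, [91.9, 84.5]), (233, 0.141, 80, [90.2, 85.7]), (238, 0.142, 86, [87.8, 85.6])]
295 [(188, 0.204, 160, [90.5, 19.5]), (193, 0.204, 166, [87.7, 20.8]), (198, 0.163, 75, [97.5, 60.8]), (203, 0.155, 69, [97.8, 69.0]), (208, 0.149, 75, [97.7, 75.5]), (213, 0.142, 75, [97.7, 81.9]), (218, 0.137, 72, [97.6, 87.4]), (223, 0.133, 80, [97.3, 92.0]), (228, 0.133, 85, [95.2, 92.1]), (233, 0.134, 88, [93.0, 92.1]), (238, 0.133, 87, [91.5, 93.4])]
0.058 [np.float64(98.6), np.float64(97.6), np.float64(96.5)]
0.06 [np.float64(99.2), np.float64(98.2), np.float64(97.2)]
0.062 [np.float64(99.8), np.float64(98.8), np.float64(97.8)]
```

```bash
python3 -m handwheel '[{"tx":-4,"ty":0,"tz":15,"roll":0},{"tx":0,"ty":0,"tz":15,"roll":0},{"tx":0,"ty":0,"tz":6,"roll":0},{"tx":0,"ty":0,"tz":2,"roll":0},{"tx":0,"ty":0,"tz":0,"roll":0},{"tx":0,"ty":0,"tz":0,"roll":0}]'
python3 -m handwheel '[{"tx":0,"ty":0,"tz":2,"roll":0},{"tx":0,"ty":0,"tz":0,"roll":0}]'
```

```text
t: 12.9
tool_pos: [0.4787, -0.1889, 0.0369]
tool_rot: [-1.615, -2.692, 0.001]
contact_force: [-6.7, 2.7, 7.3]
opening: 0.0589
grip_force: 68.9
t: 13.07
tool_pos: [0.4788, -0.189, 0.0369]
tool_rot: [-1.614, -2.691, 0.001]
contact_force: [-13.8, 5.5, 19.7]
opening: 0.0588
grip_force: 70.3
```

```bash
python3 -m handwheel '[{"tx":0,"ty":0,"tz":0,"roll":0},{"tx":0,"ty":0,"tz":0,"roll":0},{"tx":0,"ty":0,"tz":0,"roll":0},{"tx":0,"ty":0,"tz":0,"roll":0},{"tx":0,"ty":0,"tz":-20,"roll":0},{"tx":0,"ty":0,"tz":-35,"roll":0},{"tx":0,"ty":0,"tz":-40,"roll":0},{"tx":-20,"ty":0,"tz":-35,"roll":0},{"tx":-10,"ty":0,"tz":-35,"roll":0},{"tx":0,"ty":0,"tz":-30,"roll":0},{"tx":0,"ty":0,"tz":0,"roll":0},{"tx":0,"ty":0,"tz":0,"roll":0}]' 85
python3 w.py w6 ; python3 fx.py w6
```

```text
t: 14.07
tool_pos: [0.4942, -0.2158, 0.2312]
tool_rot: [1.614, 2.689, 0.0]
contact_force: [-0.1, -0.5, -0.3]
opening: 0.0852
grip_force: 0.0
[[-0.47, 0.882, 0.001, 0.493], [0.882, 0.47, -0.0, -0.215], [-0.001, 0.0, -1.0, 0.229], [0.0, 0.0, 0.0, 1.0]] [-0.55 -0.16  1.82  0.    1.48 -1.04]
plate+ 25613 [array([ 502.6, -234.9]), array([110.1, 285. ]), np.float64(27.9)]
stop 1234 [array([ 451.6, -138.3]), array([75.4,  9.2]), np.float64(28.2)]
tall top 675 [array([ 499.5, -242.2]), array([ 46.7, 221.9]), np.float64(31.6)]
low top 1262 [array([ 511.6, -252.4]), array([ 60.1, 189.5]), np.float64(28.1)]
padtop 6006 [array([ 512. , -252.3]), array([ 80.5, 240.2]), np.float64(26.5)]
stop 1234 u [120.4 129.5] v [-37.3  36.7] z 90.3 world [ 451.6 -138.2] rect [ 9.2 75.4] 0.2
near pad z 1336 u [ 47.2 102.6] v [-37.7  37.6] z 20.3 world [ 474.9 -182.5] rect [55.6 76.2] 0.1
near pad bright 1333 u [ 47.2 104.4] v [-37.8  43.6] z 20.2 world [ 471.8 -183.1] rect [57.4 91. ] 0.1
near block 2182 u [55.4 91. ] v [-29.1  30. ] z 57.9 world [ 475.2 -184.3] rect [36.1 60.1] 0.3
near top>59 989 u [55.4 90.6] v [-29.3  30.3] z 62.8 world [ 475.3 -184.5] rect [35.6 60.3] 0.7
mid pad z 3278 u [-28.8  25.6] v [-37.2  37.3] z 20.2 world [ 510.7 -250.1] rect [55.9 76. ] 0.1
mid pad bright 3378 u [-28.9  25.6] v [-44.2  48.9] z 20.1 world [ 508.6 -251.3] rect [108.   57.1] 88.9
mid block none
mid top>59 none
far pad z 1328 u [-106.6  -52.2] v [-37.4  37.6] z 20.1 world [ 547.2 -318.8] rect [55.8 75.9] 0.1
far pad bright 1316 u [-106.8  -47.5] v [-45.2  48.8] z 20.0 world [ 544.6 -317.6] rect [ 64.9 107.7] 0.3
far block 1856 u [-98.3 -61.9] v [-22.1  22.8] z 67.4 world [ 547.2 -319.6] rect [37.5 45.9] 0.5
far top>59 1569 u [-98.3 -61.9] v [-22.   22.8] z 69.2 world [ 547.2 -319.6] rect [37.3 45.7] 0.2
```

View pics/w6.png

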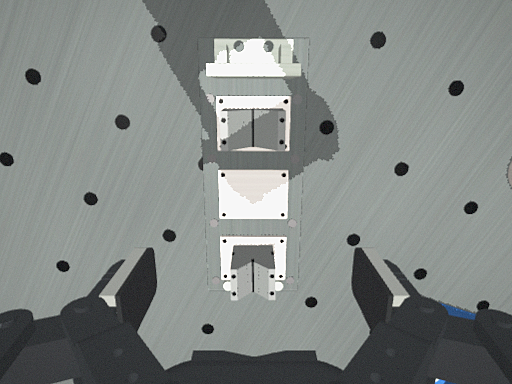

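The two blocks have changed places: low at u 73.2 on the pad at 74.9, tall at −80.1 on the pad at −79.4, both square. Next is the shaft.

```bash
python3 -m handwheel '[{"tx":35,"ty":14.7,"tz":0,"roll":0},{"tx":35,"ty":14.7,"tz":0,"roll":0},{"tx":35,"ty":14.7,"tz":0,"roll":0},{"tx":35,"ty":14.7,"tz":0,"roll":0},{"tx":35,"ty":14.7,"tz":0,"roll":0},{"tx":35,"ty":14.7,"tz":0,"roll":0},{"tx":35,"ty":14.7,"tz":0,"roll":0},{"tx":35,"ty":14.7,"tz":0,"roll":0},{"tx":35,"ty":14.7,"tz":0,"roll":0},{"tx":35,"ty":14.7,"tz":0,"roll":0},{"tx":35,"ty":14.7,"tz":0,"roll":0}]'
python3 -m handwheel '[{"tx":0,"ty":0,"tz":0,"roll":0.11},{"tx":0,"ty":0,"tz":0,"roll":0.11},{"tx":0,"ty":0,"tz":0,"roll":0.11},{"tx":0,"ty":0,"tz":0,"roll":0.11},{"tx":0,"ty":0,"tz":0,"roll":0},{"tx":0,"ty":0,"tz":0,"roll":0}]'
python3 - <<'E'
from h import *
K,E=cam("wrist"); im,d=optics.get_image("wrist"); print(pose().round(3).tolist(), ctrl.get_obs()["q"].round(2)); np.savez("s1.npz",im=im,d=d,K=K,E=E)
cv2.imwrite("pics/s1.png",cv2.cvtColor(im,cv2.COLOR_RGB2BGR))
q=cloud(K,E,d).reshape(-1,3); m=(d.ravel()>.15)&(abs(q[:,0]-.45)<.06)&(abs(q[:,1]-.265)<.14)
for k,lo,hi in (("rack",.004,.009),("z>.05",.05,.1),("z>.072 thick top",.072,.09),("thin top",.0605,.070)):
    s=q[m&(q[:,2]>lo)&(q[:,2]<hi)]; r=cv2.minAreaRect((s[:,:2]*1000).astype(np.float32)); print(k,len(s),[np.round(x,1) for x in r],"y",np.round(np.percentile(s[:,1],[1,99]),4),"z98",np.percentile(s[:,2],98).round(4))
for lo,hi in ((.16,.20),(.20,.24),(.25,.29),(.31,.35)):
    s=q[m&(q[:,2]>.05)&(q[:,1]>lo)&(q[:,1]<hi)]; print(lo,hi,np.round(np.percentile(s[:,0],[1,99]),4),np.percentile(s[:,2],95).round(4))
E
```

```text
t: 15.03
tool_pos: [0.4525, 0.2025, 0.2256]
tool_rot: [-1.614, -2.692, 0.005]
contact_force: [0.6, 0.4, -0.6]
opening: 0.0855
grip_force: 0.0
t: 15.53
tool_pos: [0.4533, 0.2007, 0.2261]
tool_rot: [-2.161, -2.278, 0.005]
contact_force: [0.2, 0.1, -0.2]
opening: 0.0852
grip_force: 0.0
[[-0.053, 0.999, -0.003, 0.454], [0.999, 0.053, -0.001, 0.201], [-0.001, -0.003, -1.0, 0.227], [0.0, 0.0, 0.0, 1.0]] [ 0.27 -0.26  1.91 -0.    1.49  0.21]
rack 8932 [array([450.7, 264. ]), array([ 90.1, 184.9]), np.float64(2.8)] y [0.1733 0.3537] z98 0.0079
z>.05 7564 [array([451.5, 249.1]), array([ 50. , 188.2]), np.float64(2.8)] y [0.1587 0.3397] z98 0.0819
z>.072 thick top 2424 [array([447.8, 323.1]), array([40.7, 36.3]), np.float64(2.6)] y [0.3049 0.3399] z98 0.0824
thin top 4504 [array([451.4, 249.1]), array([ 49.2, 188.3]), np.float64(2.8)] y [0.1575 0.3385] z98 0.0696
0.16 0.2 [0.4337 0.4723] 0.0689
0.2 0.24 [0.4364 0.4739] 0.0691
0.25 0.29 [0.4388 0.4623] 0.0692
0.31 0.35 [0.4236 0.4717] 0.082
```

View pics/s1.png

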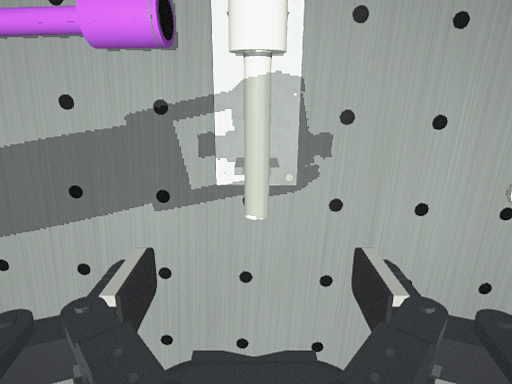

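The shaft runs along image column 256, step at row 52, thin end at row 218. Its axis heading is 92.8° and its height reads 57 mm as expected. The grip point is at about (0.450, 0.279).

```bash
python3 -m handwheel '[{"tx":39,"ty":0.4,"tz":0,"roll":0},{"tx":39,"ty":0.4,"tz":0,"roll":0},{"tx":0,"ty":0,"tz":35,"roll":0},{"tx":0,"ty":0,"tz":35,"roll":0},{"tx":0,"ty":0,"tz":30,"roll":0},{"tx":0,"ty":0,"tz":0,"roll":0},{"tx":0,"ty":0,"tz":0,"roll":0}]' 85
python3 -c "
from h import *
print(toolmove(.4501,.279,np.radians(2.8)), pose()[:3,3])
f=np.load('s1.npz');q=cloud(f['K'],f['E'],f['d']).reshape(-1,3)
s=q[(f['d'].ravel()>.15)&(abs(q[:,0]-.455)<.006)&(q[:,2]>.06)&(q[:,2]<.09)]
print(s[:,1].min(), np.percentile(s[:,1],.5)); t=s[s[:,2]>.076]; print(np.sort(t[:,1])[[0,5,20]])"
```

```text
t: 16.17
tool_pos: [0.4496, 0.2781, 0.1261]
tool_rot: [-2.162, -2.276, 0.008]
contact_force: [0.3, 0.4, -0.3]
opening: 0.085
grip_force: 0.0
[array([ 0.9,  0.5, -0. ]), 'tooly_yaw', np.float64(0.051), 'roll (tool z down)', np.float64(0.002)] [0.44964722 0.27811468 0.12610913]
0.15521197952506638 0.15657661460591965
[0.30509533 0.30547206 0.3062214 ]
```

```bash
python3 -m handwheel '[{"tx":1,"ty":0.5,"tz":30,"roll":0},{"tx":0,"ty":0,"tz":30,"roll":0},{"tx":0,"ty":0,"tz":26,"roll":0},{"tx":0,"ty":0,"tz":0,"roll":0},{"tx":0,"ty":0,"tz":0,"roll":0}]'
python3 -m handwheel '[{"tx":0,"ty":0,"tz":0,"roll":0},{"tx":0,"ty":0,"tz":0,"roll":0},{"tx":0,"ty":0,"tz":0,"roll":0},{"tx":0,"ty":0,"tz":0,"roll":0},{"tx":0,"ty":0,"tz":0,"roll":0},{"tx":0,"ty":0,"tz":0,"roll":0},{"tx":0,"ty":0,"tz":0,"roll":0},{"tx":0,"ty":0,"tz":0,"roll":0}]' 12 80
```

```text
t: 16.58
tool_pos: [0.4523, 0.2799, 0.0435]
tool_rot: [2.165, 2.276, 0.0]
contact_force: [0.5, 0.2, 1.1]
opening: 0.0853
grip_force: 0.0
t: 17.25
tool_pos: [0.4515, 0.2802, 0.0438]
tool_rot: [-2.165, -2.276, 0.001]
contact_force: [-5.8, -0.7, 8.9]
opening: 0.0216
grip_force: 78.0
```

The opening reads 2.4 mm under the diameter and the grasp point sits 6 mm above the axis. I'll regrip 6 mm lower.

```bash
python3 -m handwheel '[{"tx":0,"ty":0,"tz":0,"roll":0},{"tx":0,"ty":0,"tz":0,"roll":0},{"tx":0,"ty":0,"tz":0,"roll":0},{"tx":0,"ty":0,"tz":3,"roll":0},{"tx":0,"ty":0,"tz":3,"roll":0},{"tx":0,"ty":0,"tz":0,"roll":0}]' 45
python3 -m handwheel '[{"tx":0,"ty":0,"tz":0,"roll":0},{"tx":0,"ty":0,"tz":0,"roll":0},{"tx":0,"ty":0,"tz":0,"roll":0},{"tx":0,"ty":0,"tz":0,"roll":0},{"tx":0,"ty":0,"tz":0,"roll":0},{"tx":0,"ty":0,"tz":0,"roll":0}]' 12 90
python3 -m handwheel '[{"tx":0,"ty":0,"tz":-10,"roll":0},{"tx":0,"ty":0,"tz":-20,"roll":0},{"tx":0,"ty":0,"tz":-20,"roll":0},{"tx":0,"ty":0,"tz":-30,"roll":0},{"tx":0,"ty":0,"tz":-30,"roll":0},{"tx":0,"ty":0,"tz":0,"roll":0},{"tx":0,"ty":0,"tz":0,"roll":0}]'
python3 - <<'E'
from h import *
K,E=cam("wrist"); im,d=optics.get_image("wrist"); np.savez("s2.npz",im=im,d=d,K=K,E=E)
cv2.imwrite("pics/s2.png",cv2.cvtColor(im,cv2.COLOR_RGB2BGR)); print(pose().round(3).tolist())
E
```

```text
t: 17.75
tool_pos: [0.4511, 0.2796, 0.0352]
tool_rot: [-2.165, -2.276, 0.003]
contact_force: [0.2, -0.9, 0.2]
opening: 0.045
grip_force: 0.0
t: 18.25
tool_pos: [0.4515, 0.2799, 0.0364]
tool_rot: [-2.165, -2.276, 0.001]
contact_force: [-2.4, -0.4, 2.3]
opening: 0.0219
grip_force: 87.9
t: 18.83
tool_pos: [0.4527, 0.2803, 0.1477]
tool_rot: [2.164, 2.275, 0.006]
contact_force: [0.1, 0.1, -6.0]
opening: 0.0218
grip_force: 89.2
[[-0.05, 0.999, -0.001, 0.451], [0.999, 0.05, -0.0, 0.28], [-0.0, -0.001, -1.0, 0.145], [0.0, 0.0, 0.0, 1.0]]
```

View pics/s2.png

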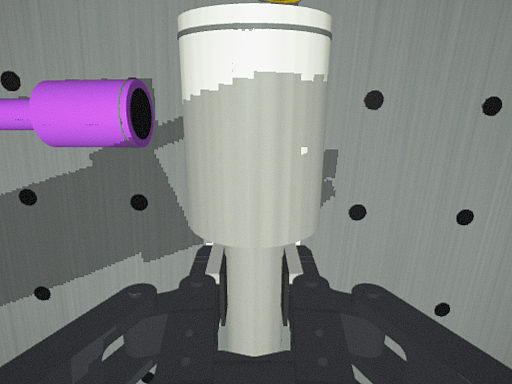

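The shaft is held: the thick part spans rows 10–245 around column 255, and the fingers sit just behind the step. I'll check its level, heading and step position relative to the tool.

```bash
cat > lv.py <<'E'
from h import *
import sys
f=np.load(sys.argv[1]+".npz"); T=f["E"]@np.linalg.inv(optics.camera_params("wrist")["tool_from_camera"])
q=cloud(f["K"],f["E"],f["d"]); t=((q-T[:3,3])@T[:3,:3])*1000; im=f["im"]
v,uu=np.mgrid[:384,:512]
m=(f["d"]>.03)&(t[...,2]<25)&(abs(t[...,1])<30)&(t[...,0]>20)&(v<250)&(t[...,2]>-60); s=t[m]
for a in range(20,115,10):
    b=s[(s[:,0]>a)&(s[:,0]<a+10)]
    if len(b)>50: print(a,len(b),"top z",np.percentile(b[:,2],3).round(1),"y mid",np.percentile(b[:,1],[1,99]).mean().round(1),np.percentile(b[:,1],[1,99]).round(1))
top=s[s[:,2]<np.percentile(s[:,2],30)]; print("x range of thick", np.percentile(s[:,0],[.2,1,99,99.8]).round(1))
E
python3 lv.py s2
```

```text
20 1749 top z -45.7 y mid -1.0 [-24.   21.9]
30 3786 top z -45.7 y mid -1.0 [-24.1  22. ]
40 4125 top z -45.8 y mid -1.0 [-24.  22.]
50 4465 top z -45.8 y mid -1.0 [-23.9  22. ]
60 4873 top z -45.8 y mid -1.0 [-24.  22.]
70 5336 top z -45.9 y mid -1.0 [-24.  22.]
80 5874 top z -46.0 y mid -0.9 [-23.9  22.1]
90 3181 top z -46.0 y mid -1.0 [-24.  22.]
x range of thick [25.3 26.1 94.6 95. ]
```

```bash
python3 -m handwheel '[{"tx":-15,"ty":1,"tz":0,"roll":0},{"tx":-32,"ty":1.6,"tz":0,"roll":0},{"tx":-32,"ty":1.6,"tz":0,"roll":0},{"tx":-32,"ty":1.6,"tz":0,"roll":0},{"tx":-32,"ty":1.6,"tz":0,"roll":0},{"tx":-32,"ty":1.6,"tz":0,"roll":0},{"tx":-32,"ty":1.6,"tz":0,"roll":0},{"tx":-32,"ty":1.6,"tz":0,"roll":0},{"tx":-32,"ty":1.6,"tz":0,"roll":0},{"tx":-32,"ty":1.6,"tz":0,"roll":0},{"tx":-32,"ty":1.6,"tz":0,"roll":0},{"tx":-32,"ty":1.6,"tz":0,"roll":0}]'
python3 -m handwheel '[{"tx":-32,"ty":1.6,"tz":0,"roll":0},{"tx":-32,"ty":1.6,"tz":0,"roll":0},{"tx":-32,"ty":1.6,"tz":0,"roll":0},{"tx":-32,"ty":1.6,"tz":0,"roll":0},{"tx":-22,"ty":1.6,"tz":0,"roll":0},{"tx":0,"ty":0,"tz":0,"roll":-0.09},{"tx":0,"ty":0,"tz":0,"roll":-0.09},{"tx":0,"ty":0,"tz":0,"roll":-0.09},{"tx":0,"ty":0,"tz":0,"roll":-0.09},{"tx":0,"ty":0,"tz":0,"roll":-0.08},{"tx":0,"ty":0,"tz":0,"roll":0},{"tx":0,"ty":0,"tz":0,"roll":0}]'
python3 -c "
from h import *
print(toolmove(.5035,-.2352,np.radians(28)), pose()[:3,3])"
```

```text
t: 19.88
tool_pos: [0.4864, -0.0866, 0.1424]
tool_rot: [-2.162, -2.272, 0.004]
contact_force: [0.3, 0.5, -6.1]
opening: 0.0214
grip_force: 88.9
t: 20.88
tool_pos: [0.5026, -0.2342, 0.1431]
tool_rot: [-1.616, -2.688, -0.0]
contact_force: [-0.3, 0.6, -6.1]
opening: 0.0215
grip_force: 88.9
[array([-1.3,  0.3, -0. ]), 'tooly_yaw', np.float64(0.488), 'roll (tool z down)', np.float64(-0.001)] [ 0.50259572 -0.23417948  0.14310935]
```

```bash
python3 -m handwheel '[{"tx":-1,"ty":0,"tz":20,"roll":0},{"tx":0,"ty":0,"tz":25,"roll":0},{"tx":0,"ty":0,"tz":20,"roll":0},{"tx":0,"ty":0,"tz":0,"roll":0},{"tx":0,"ty":0,"tz":0,"roll":0}]'
python3 w.py s3; python3 lv.py s3 | tail -3; python3 fx.py s3 | grep -E "stop|near pad"; python3 hb.py s3 200 2>/dev/null | head -1
```

```text
t: 21.3
tool_pos: [0.5028, -0.2348, 0.0788]
tool_rot: [-1.615, -2.688, -0.0]
contact_force: [-0.1, -0.8, -4.7]
opening: 0.0216
grip_force: 88.8
[[-0.47, 0.883, -0.001, 0.504], [0.883, 0.47, 0.001, -0.236], [0.001, -0.001, -1.0, 0.081], [0.0, 0.0, 0.0, 1.0]] [-0.57  0.03  1.9  -0.    1.21 -1.06]
plate+ 10976 [array([ 498. , -225.9]), array([110.8, 215.8]), np.float64(27.9)]
padtop 270 [array([ 530.5, -284.5]), array([75.9, 79.9]), np.float64(29.8)]
90 3399 top z -46.1 y mid -0.9 [-23.8  22.1]
100 1041 top z -10.5 y mid -0.0 [-29.7  29.7]
x range of thick [ 25.7  26.4 104.2 104.3]
stop none
near pad z none
near pad bright none
TCP u,v,z [14.  -1.  80.9]
```

View pics/s3.png

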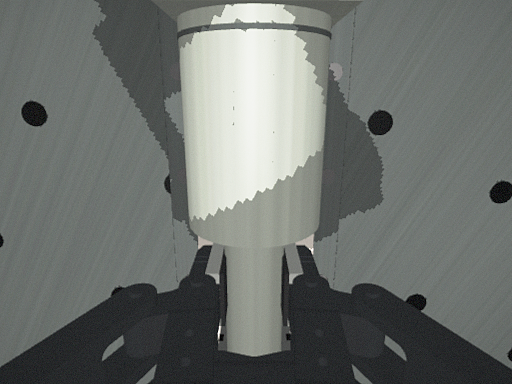

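The shaft is centred over the vees (column 255). The thick end is at tool x 95 and the stop face at 104, a gap of 9 mm, so I'll lower it in.

```bash
python3 -m handwheel '[{"tx":0,"ty":0,"tz":10,"roll":0},{"tx":0,"ty":0,"tz":8,"roll":0},{"tx":0,"ty":0,"tz":3,"roll":0},{"tx":0,"ty":0,"tz":0,"roll":0},{"tx":0,"ty":0,"tz":0,"roll":0}]'
python3 -m handwheel '[{"tx":0,"ty":0,"tz":2,"roll":0},{"tx":0,"ty":0,"tz":0,"roll":0},{"tx":0,"ty":0,"tz":0,"roll":0}]'
```

```text
t: 21.77
tool_pos: [0.5045, -0.2359, 0.0601]
tool_rot: [-1.616, -2.694, 0.0]
contact_force: [0.4, 0.1, -6.0]
opening: 0.0212
grip_force: 89.0
t: 22.02
tool_pos: [0.5048, -0.2361, 0.0586]
tool_rot: [1.616, 2.694, -0.0]
contact_force: [-1.0, -0.1, -6.4]
opening: 0.0215
grip_force: 89.0
```

```bash
python3 -m handwheel '[{"tx":0,"ty":0,"tz":2,"roll":0},{"tx":0,"ty":0,"tz":0,"roll":0},{"tx":0,"ty":0,"tz":0,"roll":0}]'
python3 -m handwheel '[{"tx":0,"ty":0,"tz":1.5,"roll":0},{"tx":0,"ty":0,"tz":0,"roll":0},{"tx":0,"ty":0,"tz":0,"roll":0}]'
```

```text
t: 22.27
tool_pos: [0.5045, -0.2359, 0.0562]
tool_rot: [-1.616, -2.694, -0.0]
contact_force: [-1.4, 1.7, -4.8]
opening: 0.0215
grip_force: 88.5
t: 22.52
tool_pos: [0.5045, -0.2368, 0.0555]
tool_rot: [1.616, 2.694, -0.002]
contact_force: [-4.9, -2.4, 0.6]
opening: 0.0216
grip_force: 89.8
```

```bash
python3 -m handwheel '[{"tx":0,"ty":0,"tz":0.5,"roll":0},{"tx":0,"ty":0,"tz":0,"roll":0}]'
python3 -m handwheel '[{"tx":0,"ty":0,"tz":0,"roll":0},{"tx":0,"ty":0,"tz":0,"roll":0},{"tx":0,"ty":0,"tz":0,"roll":0},{"tx":0,"ty":0,"tz":0,"roll":0},{"tx":0,"ty":0,"tz":0,"roll":0},{"tx":0,"ty":0,"tz":-20,"roll":0},{"tx":0,"ty":0,"tz":-35,"roll":0},{"tx":0,"ty":0,"tz":-40,"roll":0},{"tx":0,"ty":0,"tz":-40,"roll":0},{"tx":0,"ty":0,"tz":-40,"roll":0},{"tx":0,"ty":0,"tz":0,"roll":0},{"tx":0,"ty":0,"tz":0,"roll":0}]' 80
python3 w.py w7 >/dev/null
cat > fin.py <<'E'
from fx import *
rep("stop",(z>86)&(z<95)&(u>110))
rep("low",(z>55)&(z<66)&(abs(v)>24.5)&(u>45)&(u<100)); rep("tall",(z>66)&(z<77)&(abs(v)>13.5)&(abs(v)<27)&(u>-105)&(u<-55))
rep("thick",(z>90)&(u<118)); rep("thin",(z>80)&(z<92)&(u<30)&(abs(v)<14))
for lo in range(-110,116,15):
    m=ok&(u>lo)&(u<lo+15)&(z>76)&(abs(v)<25)
    if m.sum()>30: print(lo,np.percentile(z[m],95).round(1),"vmid",np.percentile(v[m],[1,99]).mean().round(1))
E
python3 fin.py w7
```

```text
t: 22.68
tool_pos: [0.5048, -0.2371, 0.0555]
tool_rot: [1.616, 2.693, -0.003]
contact_force: [-2.8, -5.5, -0.1]
opening: 0.0219
grip_force: 89.7
t: 23.68
tool_pos: [0.5065, -0.237, 0.2336]
tool_rot: [1.612, 2.687, -0.0]
contact_force: [-0.4, 0.4, -0.5]
opening: 0.08
grip_force: 0.0
stop 1406 u [119.8 129.6] v [-37.3  36.9] z 90.2 world [ 451.6 -138.5] rect [76. 10.] 90.0
low 355 u [55.7 90.6] v [-29.6  30.3] z 63.3 world [ 475.3 -184.2] rect [35. 60.] 0.2
tall 690 u [-98.7 -62.1] v [-22.6  23.2] z 74.2 world [ 547.5 -319.8] rect [37.1 46.1] 0.6
thick 4432 u [ 39.4 108.1] v [-19.5  20.3] z 98.5 world [ 475.  -183.7] rect [115.3  53.2] 12.1
thin 3233 u [-109.5   28.9] v [-10.6  11.1] z 86.1 world [ 528.7 -284.4] rect [141.7  22.7] 0.2
-110 87.9 vmid 0.3
-95 88.0 vmid 2.9
-80 87.9 vmid 1.9
-65 88.1 vmid 0.3
-50 87.8 vmid 0.3
-35 87.9 vmid 0.3
-20 88.1 vmid 0.3
-5 88.2 vmid 0.3
10 88.1 vmid 0.3
25 99.7 vmid 0.3
40 100.9 vmid 0.3
55 101.0 vmid 0.3
70 100.9 vmid 0.4
85 101.0 vmid 0.3
100 101.0 vmid 0.2
115 91.4 vmid -0.1
```

View pics/w7.png

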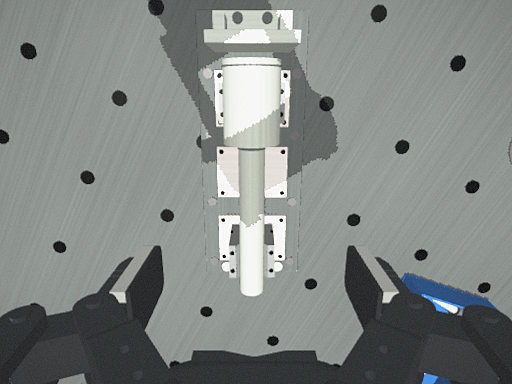

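The shaft lies level in both vees (column 252, rows 58–295). The thin top reads 88 mm and the thick top 101 mm, so the axis is about 76 mm up. It is 0.3 mm off centre and about 11 mm from the stop, with both blocks on their pads.

```bash
python3 -c "
from station import ctrl
print(ctrl.finish_job())"
```

```text
the job is handed in; nothing more can be done
None
```

The job is handed in, with no verdict shown: the V-blocks are swapped, each within about 2 mm of its pad centre, and the shaft lies level in both vees with its thick end about 11 mm from the stop; I kept well clear of the tin and the wrench.

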